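# Dispense one mounting disc and nudge it into the V-stop

## Robot

A 6-joint arm with a two-finger parallel gripper is mounted at the origin on a cart in front of the work surface, level with it; the furniture and walls round the work are solid. World frame = base frame: x ahead of the robot, y to its left, z up, the work surface at z = 0. Lengths are in m, angles in rad, forces in N, time in s.
With the tool pointing down it reaches from about 0.325 to 1 m from the base axis. Payload 5.1 kg.
Tool frame: the origin (TCP) lies midway between the tips of the shut fingers; the grasp point (between the pads) lies 19 mm behind it; z points along the fingers, y is the line along which they close (so a half turn about z gives the same grasp; the last joint's range is limited). The gripper opens to 85 mm and grips with 20 to 120 N. Pads are 22 mm wide; open, the fingers measure 114 mm over their backs; the gripper's body (76 mm by 85 mm) begins 54 mm behind the grasp point. The pads swing forward as they close: fully open they stand 13 mm farther back than shut.
Start: joints at [1.066, 0.124, 1.65, -0, 1.367, -0.083], TCP at [0.266, 0.593, 0.231] pointing down, gripper open.
Joint ranges: [-2.61, 2.61], [-1.02, 2.33], [0.03, 2.71], [-1.35, 4.49], [0.32, 2.68], [-2.91, 2.91]. Speed limits (rad/s): [2.57, 2.57, 3.14, 3.14, 3.14, 3.14].

## Interface

Orientations are given as a rotation vector (axis times angle).
In Python, from station import sensors, grab_frame, workorder, boxes_of, regions_of gives the robot as it stands.
- The arm moves only by the shell command python3 -m jog 'ROWS'. ROWS is JSON, a list of rows, each a list of 3 entries, a list of its own where there are three numbers: the closure in counts, from 0 (fully open) to 255 (shut), then the shift along the tool's x, y, z in mm, then the turn about the tool's z in degrees. A call has exactly 5 rows; each row is the pose to reach, as a shift and turn from the pose commanded when the call began, along the tool's axes at that moment; what a row does not reach only later rows make up. A row lasts 1/12 s, in which the tool goes at most 41.7 mm and 7.16 degrees, less where a joint would pass 70% of its speed; a pose out of reach is approached as far as the arm can. A call with a gripper value outside its range is refused whole. The fingers move at their own pace and stop on an object; the grip force is fixed at half the most. Time passes only in rows, so rows that repeat a pose let the fingers close, or fill a call up. It gives the time, the measured TCP pose, the force, the opening and the grip force at its end, in the units of the state.
- sensors.read_state(): the state, without advancing time (a new reading comes with each control period).
- grab_frame(name): name is "scene" or "top" or "wrist"; returns a dict with "color" (420x560x3 uint8, blue, green, red), "mtx" (3x3 intrinsics, pixels), "world_to_cam" (4x4, takes a point from world to camera coordinates); the wrist camera has in their place "mount" (4x4, takes a point from camera to tool coordinates, whose origin is the TCP and whose axes are the flange's). Camera axes: x right, y up, looking along -z (the intrinsics and any distortion apply to the point x, -y, -z); pixel columns grow to the right and rows downward; lengths in m; the calibration is good to about 2 mm. A picture is of the moment at which its call begins: read the wrist's pose just before it. There is no depth.
- workorder.sign_off(): hands the job in; it is judged then, once.
Trained networks look in a picture, given as the dict that the camera call returned (one of the last four; its "shot" number tells which), for a name from the list of things; names that differ only in an ending like _2 or _b are one class to them, and where a whole thing is asked for, a point or a joint stands for the part that bears it (a point fixed in the world has none). Each returns a list of dicts, best first, with "conf" (0 to 1); they miss things now and then, are a little off and sometimes report something else, mostly with a low value. They report only what shows in the picture. A call takes as long as a camera call. They do not tell look-alikes from the thing itself.
- boxes_of(label, picture): "at" ([column, row] in pixels, amid what is visible of it).
- regions_of(label, picture): "region" (420x560 bool, what is visible of it) and "at" ([column, row] in pixels, amid what is visible of it).
The state is a dict: "t": time; "q": joint angles; "joint_vel": joint speeds; "joint_torque": joint torques, N m; "ee_pos": TCP position; "tool_rot": TCP orientation; "force": force on the tool from outside, world axes, zero at the start; "moment": the same for the moment, N m; "finger_gap": opening from 0.0 (shut) to 1.0 (fully open); "finger_force": force on a finger pad.
Only numpy, scipy, OpenCV 4.12 (cv2) and the standard library are available. Lean on these libraries where they do the work, as an engineer would, in place of code of your own. Each camera call takes 0.05 s, during which the arm holds its last target. There are 200 camera calls.

## Task

Press the disc dispenser's plunger all the way in once, so that a single wooden mounting disc slides out onto the bench, and let the plunger spring back out. Then nudge that disc aside with the fingertips, sliding it along the bench until it sits home in the V-shaped stop, touching both legs. Do not pick up anything, let no second disc out, and leave the other things where they are.

Things in the scene. Friction and masses are not known exactly. Their poses are not given: they have to be found in the camera images.
- dispenser: Fixed aluminium disc dispenser: bottomless square tower 51x51 mm, 50 mm high, round a stack of three discs that stand on the bench; feet 4 mm high reach 54 mm out along its +-x, low tongue guides 68 mm along +y. Origin: on the bench under the stack's axis. The lowest disc comes out along its own -y, through a gate 20 mm high (front face 25.5 mm from the origin); the plunger is at its +y side.
- plunger (a joint): Spring plunger, 0 = at rest (out), 0.070 m = fully in (hard stop), moving to the dispenser's -y. Takes 1.4 N at first, 4.2 N fully in, plus friction. Its tongue pushes the lowest disc out to about 66 mm from the dispenser's origin (20 mm clear of the tower). Let go, it springs back out by itself and the stack drops; every further press would push out another disc.
- press_pad (a point): Centre of the outer face of the plunger's round black thumb pad: 34 mm diameter, 27 mm above the bench, on an upright steel plate 36 mm wide and 46 mm high. Moves with the plunger; at rest 143.5 mm from the dispenser's origin along its +y. Axes as the dispenser's: press it along -y. The bench behind it is free.
- disc_1: Lowest disc of the stack, the one that comes out: plain wooden mounting disc, 40 mm diameter, 14 mm thick, about 20 g, lying flat. Origin: centre of its underside, on the bench.
- vee_stop: Fixed low steel V-shaped stop on the bench: two legs at right angles, 43 mm long, 6 mm thick, 14 mm high. Origin: on the bench, where the centre of a disc lies that touches both legs (28 mm from the inner corner). The mouth opens along its own +y; the legs run 45 degrees either side of +y and end level with the origin, 60 mm apart inside. Two low screw lugs behind.
- disc_2: The middle disc of the stack, same as disc_1; stays in the magazine, where it sinks by 14 mm after the press. Origin: centre of its underside.
- disc_3: The top disc of the stack, same as disc_1; stays in the magazine, where it sinks by 14 mm after the press. Origin: centre of its underside.
- chalk_lump: Bystander: pale angular lump of chalk, 43x43x24 mm; loose. Origin: centre of its underside.
- small_vial: Bystander: clear capped specimen vial, upright, 30x30x60 mm; loose. Origin: centre of its underside.
- toe_bone: Bystander: dumb-bell shaped toe bone, 67x82x30 mm; loose. Origin: centre of its underside.
- clod: Bystander: brown clod of matrix, 34x36x21 mm; loose. Origin: centre of its underside.
- flat_stone: Bystander: flat rock, 58x56x29 mm; loose. Origin: centre of its underside.
Things that resemble listed ones, but are neither listed nor needed, are in the scene too. Leave any pink look-alike of the disc_3 alone.

How it is judged:
On the way, in this order (a step that is already met when the one before it is completed fails the run):
1. the plunger is pressed fully in and the lowest disc is out of the dispenser (value of joint plunger above 0.064 m and y of disc_1 in the frame of dispenser below -0.05 m), for 0.05 s.
2. the plunger has sprung back and the one disc lies outside (value of joint plunger below 0.006 m and y of disc_1 in the frame of dispenser below -0.05 m), for 0.2 s.
At the end, for the whole second after the job is handed in: The ejected disc lies flat and still on the bench, its centre within 4 mm of the seated position in the V-stop; the plunger is out (within 6 mm of rest); the other two discs are in the magazine, within 6 mm of its axis (horizontal distance between disc_1 and vee_stop below 0.004 m and height (world z) of disc_1 below 0.003 m and angle between disc_1's own z axis and vertical below 0.1 rad and linear speed of disc_1 below 0.01 m/s and value of joint plunger below 0.006 m and y of disc_2 in the frame of dispenser between -0.006 and 0.006 m and x of disc_2 in the frame of dispenser between -0.006 and 0.006 m and y of disc_3 in the frame of dispenser between -0.006 and 0.006 m and x of disc_3 in the frame of dispenser between -0.006 and 0.006 m); the robot touches nothing.
It fails at once if a disc was lifted off the bench or out of the magazine (height (world z) of disc_1 above 0.012 m or height (world z) of disc_2 above 0.028 m or height (world z) of disc_3 above 0.042 m).
It fails at once if a second disc was pushed out of the magazine (y of any of disc_2, disc_3 in the frame of dispenser below -0.01 m).
It fails at once if a bystander was moved by more than 15 mm (distance of any of chalk_lump, small_vial, toe_bone, clod, flat_stone from where it was at the start of the episode above 0.015 m).
It also fails if it takes over 72 s, if anything falls off the work surface, if the arm or the gripper's body presses on something with over 40 N, if the wrist force passes 120 N, or if a joint passes its speed limit or range.

## Working session

There is one attempt and no reset: what is moved stays moved. The work goes in short steps, Python scripts to look and compute and a shell command to move; the robot and the scene stay as the last step left them, time stands still between calls to the robot, and variables do not carry over. Pictures are saved under pics/ and viewed, at most 10 in all, crops included, and the job is handed in when it is done.

```bash
mkdir -p pics; ls; python3 - <<'E'
from station import sensors, grab_frame, boxes_of
import cv2, numpy as np
s=sensors.read_state(); print(s['t'],s['ee_pos'],s['tool_rot'],s['force'])
ims=[]
for n in ['scene','top']:
    p=grab_frame(n); cv2.imwrite(f'pics/{n}0.png',p['color'])
    print(n,p['mtx'].tolist() if hasattr(p['mtx'],'tolist') else p['mtx'],[k for k in p])
    print(np.round(p['world_to_cam'],4).tolist())
    for l in ['dispenser','press_pad','plunger','disc_1','vee_stop','chalk_lump','small_vial','toe_bone','clod','flat_stone']:
        print(l,[(np.round(b['at']).tolist(),round(b['conf'],2)) for b in boxes_of(l,p)][:4])
E
```

```text
pics
0.0 [0.26584038 0.59248022 0.2300527 ] [-0.65760539 -3.07137728  0.00314586] [-0.43968723  0.04703317  0.01535424]
scene [[399.4282173002224, 0.0, 279.1469560702978], [0.0, 399.4282173002224, 212.9226644672747], [0.0, 0.0, 1.0]] ['color', 'mtx', 'world_to_cam', 'shot']
[[0.7349, -0.6782, 0.0042, -0.5547], [0.4899, 0.5351, 0.6883, -0.1955], [-0.469, -0.5038, 0.7254, -0.9219], [0.0, 0.0, 0.0, 1.0]]
dispenser [([278.0, 202.0], 0.69)]
press_pad [([258.0, 190.0], 0.52)]
plunger [([259.0, 186.0], 0.78), ([281.0, 297.0], 0.7)]
disc_1 [([323.0, 245.0], 0.76), ([224.0, 188.0], 0.7), ([247.0, 211.0], 0.52), ([289.0, 199.0], 0.47)]
vee_stop [([283.0, 299.0], 0.55)]
chalk_lump [([289.0, 183.0], 0.39)]
small_vial [([176.0, 183.0], 0.69)]
toe_bone [([371.0, 289.0], 0.81), ([258.0, 187.0], 0.27)]
clod []
flat_stone [([340.0, 344.0], 0.78), ([371.0, 291.0], 0.51)]
top [[391.3409786357036, 0.0, 276.1975953816353], [0.0, 391.3409786357036, 211.2716818995836], [0.0, 0.0, 1.0]] ['color', 'mtx', 'world_to_cam', 'shot']
[[-0.0099, -0.9999, 0.0089, -0.2447], [0.994, -0.0089, 0.109, -0.5466], [-0.1089, 0.0099, 0.994, -0.9016], [0.0, 0.0, 0.0, 1.0]]
dispenser [([235.0, 186.0], 0.83)]
press_pad [([210.0, 191.0], 0.59)]
plunger [([206.0, 190.0], 0.67), ([249.0, 185.0], 0.4)]
disc_1 [([312.0, 191.0], 0.77), ([250.0, 183.0], 0.74), ([223.0, 221.0], 0.63), ([182.0, 218.0], 0.54)]
vee_stop [([328.0, 265.0], 0.76)]
chalk_lump [([225.0, 162.0], 0.62)]
small_vial [([145.0, 264.0], 0.74)]
toe_bone [([384.0, 200.0], 0.68)]
clod [([344.0, 183.0], 0.73), ([239.0, 189.0], 0.48)]
flat_stone [([400.0, 262.0], 0.74)]
```

```bash
python3 - <<'E'
import cv2
a=cv2.imread('pics/top0.png')[130:310,120:440]
cv2.imwrite('pics/topc.png',cv2.resize(a,None,fx=2.5,fy=2.5,interpolation=cv2.INTER_CUBIC))
a=cv2.imread('pics/scene0.png')[140:380,140:440]
cv2.imwrite('pics/scenec.png',cv2.resize(a,None,fx=2.5,fy=2.5,interpolation=cv2.INTER_CUBIC))
E
```

```text
(no output)
```

View pics/topc.png

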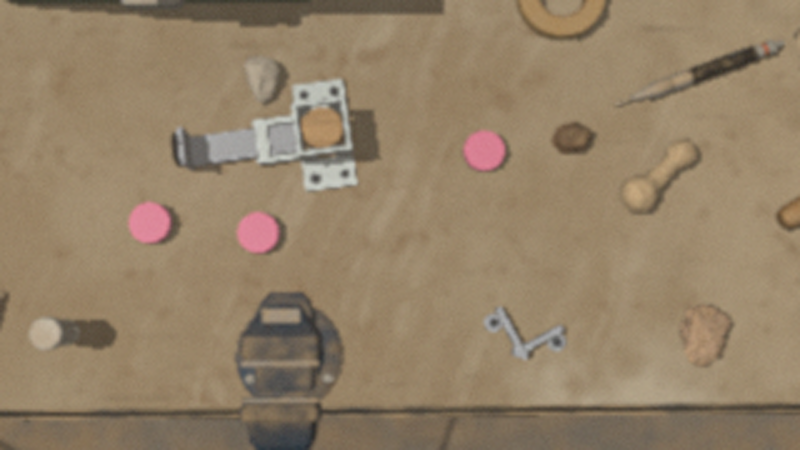

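View pics/scenec.png

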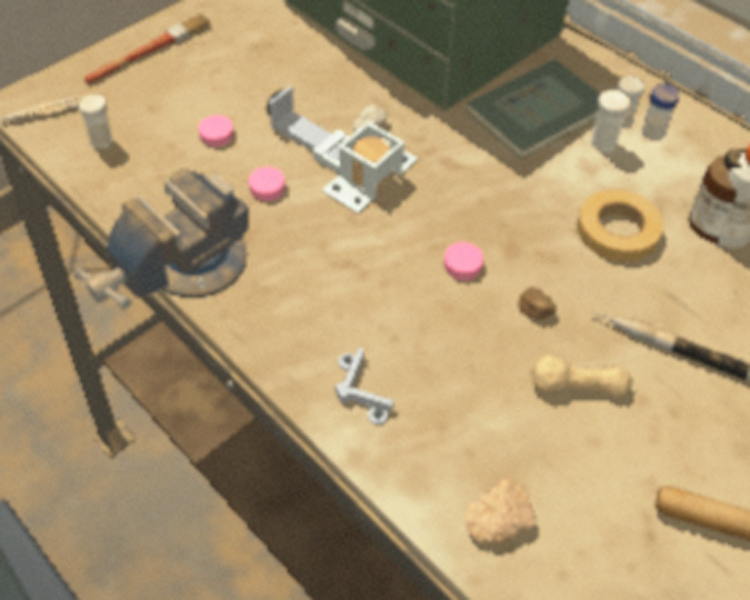

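The top crop shows the dispenser with the wooden stack at about (249,181) in full-image pixels, its plunger pad to the left at (191,190), and the V-stop at (329,270) with its mouth pointing up. Three pink discs are look-alikes, at (314,190), (224,223) and (180,219). Only the wooden stack inside the dispenser tower fits disc_1/2/3, because it is wooden and in the magazine. The robot is out of view.

```bash
cat > h.py <<'E'
import numpy as np, cv2
from station import sensors, grab_frame, boxes_of, regions_of
from scipy.spatial.transform import Rotation as Ro
def w2c(p,s=None):
    if 'world_to_cam' in p: return np.array(p['world_to_cam'])
    T=np.eye(4); T[:3,:3]=Ro.from_rotvec(s['tool_rot']).as_matrix(); T[:3,3]=s['ee_pos']
    return np.linalg.inv(T@np.array(p['mount']))
def proj(M,K,X):
    c=(M[:3,:3]@np.atleast_2d(X).T).T+M[:3,3]; u=c*[1,-1,-1]
    u=(K@u.T).T; return u[:,:2]/u[:,2:]
def ray(M,K,uv):
    d=np.linalg.inv(K)@np.array([uv[0],uv[1],1.]); d=d*[1,-1,-1]
    return -M[:3,:3].T@M[:3,3], M[:3,:3].T@d
def plane(M,K,uv,z):
    o,d=ray(M,K,uv); return (o+d*(z-o[2])/d[2])
def tri(rs):
    A=sum(np.eye(3)-np.outer(d,d)/(d@d) for o,d in rs); b=sum((np.eye(3)-np.outer(d,d)/(d@d))@o for o,d in rs)
    return np.linalg.solve(A,b)
E
python3 - <<'E'
from h import *
t=grab_frame('top'); s=grab_frame('scene')
def q(p,c,off,z):return plane(w2c(p),p['mtx'],(c[0]/2.5+off[0],c[1]/2.5+off[1]),z)
T=lambda c,z:q(t,c,(120,130),z).round(4)[:2]; S=lambda c,z:q(s,c,(140,140),z).round(4)[:2]
print('stack',T((322,127),.042),S((372,150),.042))
print('feet holes T',T((308,92),.004),T((333,90),.004),T((316,179),.004),T((344,176),.004))
print('pad',T((180,147),.027),S((278,108),.027))
print('vee corner',T((521,350),.014),'ends',T((500,312),.014),T((562,330),.014))
print('vee corner S',S((347,391),.014),'ends',S((361,352),.014),S((392,405),.014))
for n,c in dict(pink=(485,150),pinkb=(258,232),pinkc=(150,222),clod=(573,138),chalk=(264,80),bone=(660,178),stone=(706,335),vial=(46,333),vise=(280,300)).items(): print(n,T(c,.01))
E
```

```text
stack [ 0.6164 -0.1854] [ 0.6169 -0.1879]
feet holes T [ 0.6589 -0.1693] [ 0.6608 -0.1942] [ 0.5718 -0.1771] [ 0.5745 -0.2047]
pad [ 0.6008 -0.0481] [ 0.5951 -0.0538]
vee corner [ 0.4038 -0.3734] ends [ 0.4401 -0.3541] [ 0.4224 -0.4132]
vee corner S [ 0.4043 -0.3786] ends [ 0.4426 -0.3564] [ 0.4244 -0.4167]
pink [ 0.5982 -0.3433]
pinkb [ 0.5196 -0.1212]
pinkc [ 0.5303 -0.0165]
clod [ 0.6094 -0.4302]
chalk [ 0.67   -0.1264]
bone [ 0.569  -0.5144]
stone [ 0.4161 -0.5527]
vial [0.4244 0.0811]
vise [ 0.4537 -0.1427]
```

```bash
python3 -m jog '[[255,[-35,-25,-10],0],[255,[-70,-50,-20],0],[255,[-105,-75,-30],0],[255,[-140,-100,-40],0],[255,[-175,-125,-50],0]]'; python3 -m jog '[[255,[-35,-25,0],0],[255,[-70,-50,0],0],[255,[-105,-75,0],0],[255,[-140,-100,0],0],[255,[-175,-125,0],0]]'; python3 -m jog '[[255,[-35,-25,0],7],[255,[-70,-50,0],14],[255,[-105,-75,0],21],[255,[-140,-100,0],28],[255,[-175,-125,0],35]]'; python3 -m jog '[[255,[0,0,0],6],[255,[0,0,0],12],[255,[0,0,0],18],[255,[0,0,0],24.5],[255,[0,0,0],24.5]]'
python3 - <<'E'
from h import *
s=sensors.read_state(); p=grab_frame('wrist'); cv2.imwrite('pics/w1.png',p['color'])
print(s['t'],s['ee_pos'],Ro.from_rotvec(s['tool_rot']).as_matrix().round(3).tolist(),s['q']); print(np.round(p['mount'],3).tolist())
M=w2c(p,s);print(proj(M,p['mtx'],[[.617,-.187,.05],[.598,-.05,.027],[.434,-.387,0]]))
E
```

```text
t: 1.62
ee_pos: [0.369, 0.4162, 0.279]
tool_rot: [0.656, 3.072, 0.0]
force: [1.0, 0.5, 1.3]
finger_gap: 0.301
finger_force: 0.0
t: 2.03
ee_pos: [0.4742, 0.2361, 0.2789]
tool_rot: [0.657, 3.071, 0.001]
force: [1.4, -0.1, 0.5]
finger_gap: 0.001
finger_force: 0.0
t: 2.45
ee_pos: [0.5794, 0.056, 0.2788]
tool_rot: [1.559, 2.727, 0.001]
force: [1.8, 0.2, -0.4]
finger_gap: -0.002
finger_force: 0.0
t: 2.87
ee_pos: [0.5787, 0.0578, 0.2785]
tool_rot: [2.098, 2.338, -0.0]
force: [0.2, 0.8, 0.4]
finger_gap: 0.0
finger_force: 0.0
2.8667 [0.57873932 0.05778696 0.27847989] [[-0.108, 0.994, -0.0], [0.994, 0.108, -0.0], [-0.0, -0.0, -1.0]] [ 7.25604713e-03 -5.17074618e-02  1.75166484e+00 -5.08233184e-05
  1.44165860e+00 -1.01095894e-01]
[[0.0, 0.96, 0.282, 0.073], [1.0, 0.0, -0.001, 0.0], [-0.001, 0.282, -0.96, -0.143], [0.0, 0.0, 0.0, 1.0]]
[[286.52877339 385.57420701]
 [283.3427564  271.33174037]
 [145.32957531 463.06476727]]
```

View pics/w1.png

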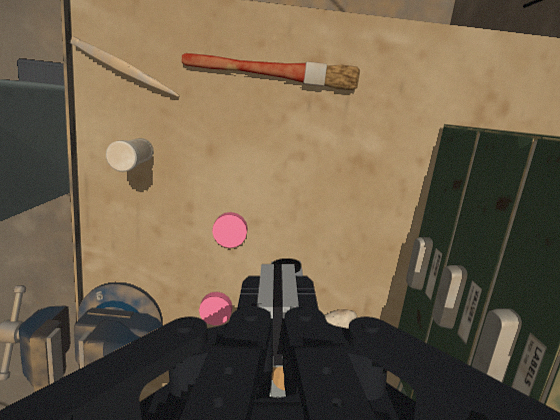

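The wrist camera looks out on the tool's +x side, and the fingers hide the pad at (287,266). I'll move to the far side of the dispenser and look back from there.

```bash
python3 -m jog '[[255,[-38,0,0],0],[255,[-76,0,0],0],[255,[-114,0,0],0],[255,[-152,0,0],0],[255,[-190,0,0],0]]'; python3 -m jog '[[255,[-30,0,0],0],[255,[-60,0,0],0],[255,[-90,0,0],0],[255,[-110,0,0],0],[255,[-110,0,0],0]]'
python3 - <<'E'
from h import *
import pickle
s=sensors.read_state(); p=grab_frame('wrist')
pickle.dump((s,p),open('w2.pkl','wb'))
c=p['color'].copy()
print(s['t'],s['ee_pos'])
M=w2c(p,s);print(proj(M,p['mtx'],[[.617,-.187,.05],[.598,-.05,.027],[.434,-.387,0]]))
cv2.imwrite('pics/w2.png',c)
E
```

```text
t: 3.33
ee_pos: [0.5996, -0.1323, 0.2788]
tool_rot: [2.091, 2.344, 0.0]
force: [1.6, 0.8, -1.4]
finger_gap: -0.0
finger_force: 0.0
t: 3.75
ee_pos: [0.6116, -0.2438, 0.2781]
tool_rot: [2.096, 2.34, -0.002]
force: [-0.7, 0.5, 0.1]
finger_gap: -0.0
finger_force: 0.0
3.75 [ 0.61158506 -0.24375137  0.27806232]
[[288.88917801 124.59053412]
 [285.24178351 -31.10811148]
 [120.6342466  272.12610564]]
```

View pics/w2.png

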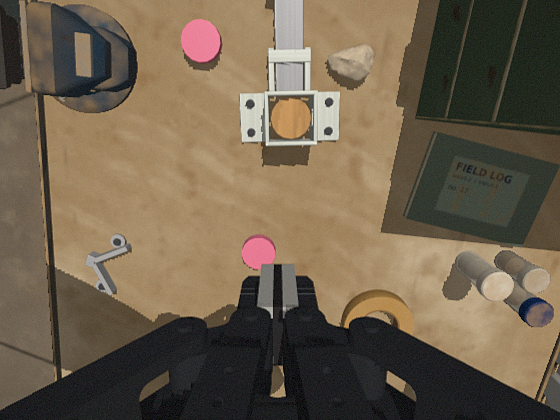

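The dispenser stack is at (291,118), dead straight in the tool axes. The V-stop is at about (92,262) with its mouth to the right, and a pink look-alike is at (258,252). I'll enlarge both.

```bash
python3 - <<'E'
import cv2,numpy as np
a=cv2.imread('pics/w2.png')
r=lambda x,f:cv2.resize(x,None,fx=f,fy=f,interpolation=cv2.INTER_CUBIC)
cv2.imwrite('pics/c2.png',np.hstack([r(a[225:305,70:150],5),r(a[80:160,230:350],5)[:, :400] if 0 else r(a[85:155,235:345],3.6)[:400,:396] if 0 else cv2.resize(a[85:155,235:345],(400,255),interpolation=2)]) if 0 else np.vstack([r(a[225:305,70:150],5),np.zeros((0,400,3),np.uint8)]) )
E
cat > /dev/null; python3 - <<'E'
import sys; sys.path.insert(0,'.')
from h import *
import pickle
s,p=pickle.load(open('w2.pkl','rb')); M=w2c(p,s);K=p['mtx']
f=lambda u,v,z:plane(M,K,(u,v),z)[:2].round(4)
print('disc',f(291,118,.042)); print('holes',[f(*c,.004) for c in [(250,104),(248,139),(331,102),(329,132)]])
print('tongue',f(288.5,10,.012),'guides',f(289.5,60,.012))
E
```

```text
disc [ 0.6186 -0.1809]
holes [array([ 0.5748, -0.1723]), array([ 0.5758, -0.2092]), array([ 0.6605, -0.1608]), array([ 0.6631, -0.192 ])]
tongue [ 0.605 -0.08 ] guides [ 0.6114 -0.1252]
```

View pics/c2.png

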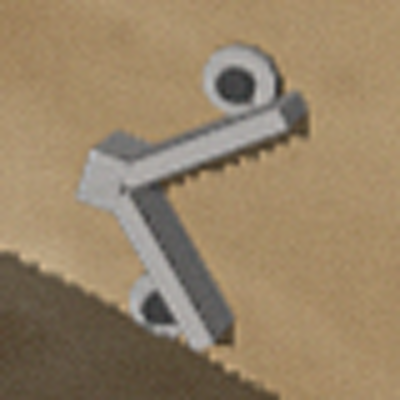

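```bash
python3 - <<'E'
from h import *
import pickle
s,p=pickle.load(open('w2.pkl','rb')); M=w2c(p,s);K=p['mtx']
f=lambda u,v,z:plane(M,K,(70+u/5,225+v/5),z)[:2]
c,a,b=f(125,190,.014),f(283,130,.014),f(218,338,.014)
n=np.linalg.norm
print(c,a,b,n(a-b),n(a-c),n(b-c),(a-c)@(b-c)/n(a-c)/n(b-c))
m=(a+b)/2; print('mid',m,'axis',(m-c)/n(m-c),n(m-c),np.degrees(np.arctan2(*(m-c)[::-1])))
print('pink',plane(M,K,(258,250),.014)[:2])
# tool offsets from disc axis
R=Ro.from_rotvec(s['tool_rot']).as_matrix()
D=np.array([.6178,-.184]);yd=np.array([-.108,.994])
P=D+yd*.1435; print('pad',P,'eject',D-yd*.066,'shift to pad+60mm z20',(R.T@(np.r_[P+yd*.06,.02]-s['ee_pos'])*1000).round(1))
E
```

```text
[ 0.40969281 -0.3712955 ] [ 0.44680344 -0.35193669] [ 0.43097383 -0.40793547] 0.05819312142120527 0.04185645334396301 0.04237179603286268 0.045359290024693376
mid [ 0.43888864 -0.37993608] axis [ 0.95888788 -0.28378518] 0.030447595103836166 -16.486246838570672
pink [ 0.59925786 -0.33388385]
pad [ 0.602302 -0.041361] eject [ 0.624928 -0.249604] shift to pad+60mm z20 [262.5  13.2 257.8]
```

```bash
python3 -m jog '[[255,[38,2,0],0],[255,[76,4,0],0],[255,[114,6,0],0],[255,[152,8,0],-0.5],[255,[190,9,0],-1]]'; python3 -m jog '[[255,[36,0,0],0],[255,[72,0,0],0],[255,[72,0,40],0],[255,[72,0,80],0],[255,[72,0,120],0]]'; python3 -m jog '[[255,[0,0,30],0],[255,[0,0,60],0],[255,[0,0,90],0],[255,[0,0,110],0],[255,[0,0,110],0]]';python3 -m jog '[[255,[0,0,12],0],[255,[0,0,24],0],[255,[0,0,34],0],[255,[0,0,34],0],[255,[0,0,34],0]]'
python3 - <<'E'
from h import *
s=sensors.read_state(); print(s['ee_pos'],s['force'])
ims=[]
for n in('top','scene'):
    p=grab_frame(n); M=w2c(p); uv=proj(M,p['mtx'],[s['ee_pos']])[0]; print(n,uv)
    u,v=int(uv[0]),int(uv[1]); u0=max(u-70,0);v0=max(v-60,0)
    ims.append(cv2.resize(p['color'][v0:v0+100,u0:u0+130],(780,600),interpolation=2)[::1]); print(u0,v0)
cv2.imwrite('pics/pp.png',cv2.resize(np.hstack(ims),(800,308)))
E
```

```text
t: 4.22
ee_pos: [0.5991, -0.0474, 0.2787]
tool_rot: [-2.071, -2.362, -0.001]
force: [0.3, 0.6, -0.1]
finger_gap: 0.001
finger_force: 0.0
t: 4.63
ee_pos: [0.5907, 0.0235, 0.1587]
tool_rot: [2.067, 2.363, 0.004]
force: [0.4, -0.1, 0.1]
finger_gap: -0.002
finger_force: 0.0
t: 5.05
ee_pos: [0.5859, 0.0226, 0.043]
tool_rot: [-2.066, -2.356, 0.01]
force: [-0.6, 0.2, -0.6]
finger_gap: -0.003
finger_force: 0.0
t: 5.47
ee_pos: [0.5905, 0.0212, 0.0144]
tool_rot: [-2.074, -2.359, 0.0]
force: [0.7, 0.2, 0.1]
finger_gap: -0.0
finger_force: 0.0
[0.59045113 0.02116572 0.01435404] [0.73312073 0.22199501 0.09902699]
top [164.47946168 194.11940353]
94 134
scene [234.14818671 174.61670342]
164 114
```

View pics/pp.png

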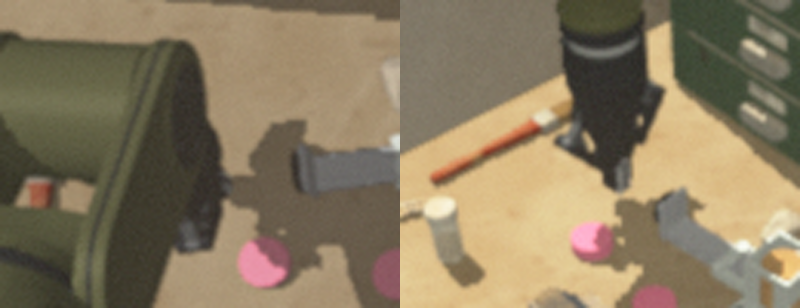

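The fingertips, at about (164,194) in the top frame, stand behind the pad at (191,188), roughly 4 mm low. I'll correct that and press.

```bash
python3 -m jog '[[255,[-10,4,0],0],[255,[-20,4,0],0],[255,[-30,4,0],0],[255,[-36,4,0],0],[255,[-42,4,0],0]]'; python3 -m jog '[[255,[-6,0,0],0],[255,[-12,0,0],0],[255,[-18,0,0],0],[255,[-24,0,0],0],[255,[-30,0,0],0]]'; python3 -m jog '[[255,[-6,0,0],0],[255,[-12,0,0],0],[255,[-18,0,0],0],[255,[-24,0,0],0],[255,[-30,0,0],0]]'
python3 - <<'E'
from h import *
s=sensors.read_state(); print(s['t'],s['ee_pos'],s['force'])
E
```

```text
t: 5.98
ee_pos: [0.6002, -0.0214, 0.0147]
tool_rot: [2.076, 2.357, 0.0]
force: [0.2, 0.2, -0.6]
finger_gap: 0.004
finger_force: 0.0
t: 6.4
ee_pos: [0.6036, -0.0498, 0.0145]
tool_rot: [-2.074, -2.358, -0.0]
force: [-2.2, 3.1, 0.3]
finger_gap: 0.004
finger_force: 1.7
t: 6.82
ee_pos: [0.6075, -0.0799, 0.0145]
tool_rot: [-2.075, -2.359, -0.0]
force: [-1.1, 3.5, 1.4]
finger_gap: 0.0
finger_force: 2.2
6.8167 [ 0.60754565 -0.07993769  0.01446012] [-1.0866349   3.48744811  1.44890368]
```

```bash
python3 -m jog '[[255,[-5,0,0],0],[255,[-10,0,0],0],[255,[-14,0,0],0],[255,[-18,0,0],0],[255,[-18,0,0],0]]'; python3 -m jog '[[255,[-1,0,0],0],[255,[-2,0,0],0],[255,[-3,0,0],0],[255,[-4,0,0],0],[255,[-4,0,0],0]]'
```

```text
t: 7.23
ee_pos: [0.6099, -0.0981, 0.0144]
tool_rot: [2.075, 2.358, -0.0]
force: [-0.5, 3.8, 0.7]
finger_gap: -0.002
finger_force: 2.0
t: 7.65
ee_pos: [0.61, -0.0991, 0.0145]
tool_rot: [-2.073, -2.356, -0.003]
force: [-1.8, 12.5, 4.2]
finger_gap: -0.0
finger_force: 6.0
```

```bash
python3 -m jog '[[255,[-1,0,0],0],[255,[-2,0,0],0],[255,[-3,0,0],0],[255,[-3,0,0],0],[255,[-3,0,0],0]]'
python3 - <<'E'
from h import *
for n in('top','scene'):
    p=grab_frame(n); M=w2c(p)
    print(n,[(np.round(b['at']),round(b['conf'],2),plane(M,p['mtx'],b['at'],.014)[:2].round(4)) for b in boxes_of('disc_1',p)])
E
python3 -m jog '[[255,[8,0,0],0],[255,[16,0,0],0],[255,[24,0,0],0],[255,[32,0,0],0],[255,[40,0,0],0]]'; python3 -m jog '[[255,[8,0,0],0],[255,[16,0,0],0],[255,[26,0,0],0],[255,[38,0,0],0],[255,[50,0,0],0]]';  python3 -m jog '[[255,[30,0,0],0],[255,[30,0,-30],0],[255,[30,0,-65],0],[255,[30,0,-100],0],[255,[30,0,-120],0]]'
```

```text
t: 8.07
ee_pos: [0.61, -0.0992, 0.0145]
tool_rot: [-2.07, -2.353, -0.007]
force: [-2.7, 21.1, 6.5]
finger_gap: -0.0
finger_force: 10.8
top [(array([250., 182.]), 0.8, array([ 0.6177, -0.1859])), (array([317., 192.]), 0.7, array([ 0.5926, -0.3499])), (array([223., 222.]), 0.69, array([ 0.52  , -0.1212])), (array([276., 182.]), 0.66, array([ 0.6192, -0.25  ]))]
scene [(array([323., 245.]), 0.73, array([ 0.589 , -0.3425])), (array([250., 212.]), 0.61, array([ 0.5243, -0.1306])), (array([305., 217.]), 0.56, array([ 0.624 , -0.2456]))]
t: 8.68
ee_pos: [0.6056, -0.0644, 0.0145]
tool_rot: [2.075, 2.359, -0.001]
force: [0.2, 1.4, 0.4]
finger_gap: 0.002
finger_force: 1.0
t: 9.1
ee_pos: [0.5994, -0.0144, 0.0146]
tool_rot: [2.075, 2.358, 0.0]
force: [0.6, 0.3, 0.6]
finger_gap: -0.0
finger_force: 0.0
t: 9.52
ee_pos: [0.5974, 0.0155, 0.1392]
tool_rot: [2.07, 2.356, 0.005]
force: [1.7, -0.4, 0.5]
finger_gap: 0.003
finger_force: 0.0
```

```bash
cat > go.py <<'E'
import sys; from h import *
# go.py x y z heading_deg : shift (mm, tool axes) and turn (deg) so that -x tool heads along heading
s=sensors.read_state(); R=Ro.from_rotvec(s['tool_rot']).as_matrix()
x,y,z,h=map(float,sys.argv[1:5])
d=R.T@(np.array([x,y,z])-s['ee_pos'])*1000
cur=np.degrees(np.arctan2(-R[1,0],-R[0,0])); t=-((h-cur+180)%360-180)
print('t',s['t'],'ee',s['ee_pos'].round(4),'F',np.round(s['force'],1),'shift',d.round(1),'turn',round(t,1))
E
cat > look.py <<'E'
from h import *
for n in('top','scene'):
    p=grab_frame(n); M=w2c(p); 
    cv2.imwrite(f'pics/l_{n}.png',p['color'])
    print(n,[(np.round(b['at']).tolist(),round(b['conf'],2),plane(M,p['mtx'],b['at'],.012)[:2].round(4).tolist()) for b in boxes_of('disc_1',p)])
    print([(np.round(b['at']).tolist(),round(b['conf'],2),plane(M,p['mtx'],b['at'],.027)[:2].round(4).tolist()) for b in boxes_of('press_pad',p)])
E
python3 -m jog '[[170,[-38,6,0],7],[170,[-76,12,0],14],[170,[-114,18,0],21],[170,[-152,24,0],28],[170,[-190,29,0],35]]'; python3 -m jog '[[170,[0,0,0],7],[170,[0,0,0],14],[170,[0,0,0],21],[170,[0,0,0],28],[170,[0,0,0],35]]';python3 -m jog '[[170,[0,0,0],7],[170,[0,0,0],14],[170,[0,0,0],20],[170,[0,0,0],20],[170,[0,0,0],20]]'; python3 go.py .669 -.243 .05 187.2; python3 look.py
```

```text
t: 9.93
ee_pos: [0.6491, -0.1711, 0.1349]
tool_rot: [2.691, 1.618, 0.001]
force: [-0.4, -0.3, 0.8]
finger_gap: 0.33
finger_force: 0.0
t: 10.35
ee_pos: [0.6487, -0.1697, 0.1345]
tool_rot: [3.054, 0.733, 0.0]
force: [-0.4, 0.1, -0.3]
finger_gap: 0.331
finger_force: 0.0
t: 10.77
ee_pos: [0.6486, -0.1696, 0.1346]
tool_rot: [3.134, 0.206, 0.0]
force: [0.6, 0.2, 0.2]
finger_gap: 0.334
finger_force: 0.0
t 10.7667 ee [ 0.6486 -0.1696  0.1346] F [0.6 0.2 0.2] shift [10.6 75.4 84.6] turn 0.3
top [([221.0, 220.0], 0.79, [0.5267, -0.1154]), ([249.0, 182.0], 0.61, [0.6188, -0.1851]), ([277.0, 184.0], 0.55, [0.6143, -0.2522]), ([313.0, 192.0], 0.46, [0.5935, -0.3406])]
[]
scene [([223.0, 192.0], 0.7, [0.5208, -0.0143]), ([247.0, 213.0], 0.69, [0.5201, -0.1252]), ([324.0, 243.0], 0.55, [0.5974, -0.3404]), ([288.0, 184.0], 0.5, [0.6814, -0.1162]), ([288.0, 202.0], 0.49, [0.6299, -0.1716]), ([304.0, 218.0], 0.45, [0.6201, -0.2451])]
[([257.0, 191.0], 0.72, [0.5863, -0.0912])]
```

```bash
python3 -m jog '[[170,[10,25,0],0],[170,[11,50,0],0],[170,[11,77,0],0],[170,[11,77,30],0],[170,[11,77,60],0]]'; python3 -m jog '[[170,[0,0,20],0],[170,[0,0,40],0],[170,[0,0,55],0],[170,[0,0,65],0],[170,[0,0,65],0]]'; python3 go.py .67 -.244 .004 187.2; python3 look.py; python3 -c "
import cv2,numpy as np
a=cv2.imread('pics/l_top.png')[150:230,210:330];b=cv2.imread('pics/l_scene.png')[170:270,240:390]
cv2.imwrite('pics/a1.png',np.hstack([cv2.resize(a,(400,267),interpolation=2),cv2.resize(b,(400,267),interpolation=2)]))"
```

```text
t: 11.48
ee_pos: [0.6715, -0.2479, 0.0773]
tool_rot: [3.132, 0.198, 0.01]
force: [-0.8, 0.4, -0.4]
finger_gap: 0.331
finger_force: 0.0
t: 11.9
ee_pos: [0.6676, -0.2443, 0.0066]
tool_rot: [-3.133, -0.201, 0.006]
force: [-1.1, 0.6, -1.4]
finger_gap: 0.331
finger_force: 0.0
t 11.9 ee [ 0.6676 -0.2443  0.0066] F [-1.1  0.6 -1.4] shift [2.5 0.  2.6] turn 0.1
top [([315.0, 192.0], 0.58, [0.5939, -0.3452])]
[([192.0, 185.0], 0.41, [0.6111, -0.0479])]
scene [([248.0, 213.0], 0.74, [0.5209, -0.1269]), ([287.0, 201.0], 0.61, [0.6317, -0.1668]), ([224.0, 192.0], 0.55, [0.5237, -0.017]), ([305.0, 216.0], 0.45, [0.6273, -0.2406]), ([327.0, 246.0], 0.44, [0.595, -0.352])]
[([259.0, 191.0], 0.57, [0.5912, -0.0946])]
```

View pics/a1.png

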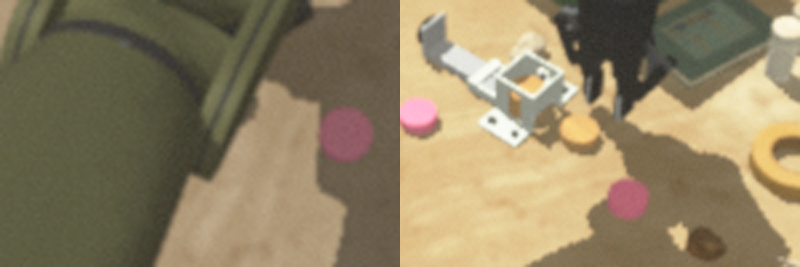

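The scene crop shows the ejected disc at about (307,219), with both fingertips behind it on its far side. I'll check the lateral alignment numerically.

```bash
python3 - <<'E'
from h import *
s=sensors.read_state();p=grab_frame('scene');M=w2c(p);K=p['mtx']
print(proj(M,K,[s['ee_pos'],s['ee_pos']+np.array([.0,.021,0.003]),s['ee_pos']+np.array([0,-.021,.003])]))
for r in regions_of('disc_1',p):
    u,v=r['at']
    if abs(u-306)<8 and abs(v-217)<8:
        ys,xs=np.nonzero(r['region']); print(r['conf'],xs.min(),xs.max(),ys.min(),ys.max(),xs.mean(),ys.mean())
# brown-orange mask
hsv=cv2.cvtColor(p['color'],cv2.COLOR_BGR2HSV)[205:235,290:325]
for X in([.621,-.249],[.622,-.253],[.624,-.246]):
    a=np.linspace(0,6.3,60);top=proj(M,K,[[X[0]+.02*np.cos(t),X[1]+.02*np.sin(t),z] for t in a for z in(0,.014)])
    print(X,top.min(0),top.max(0))
E
```

```text
[[316.94424363 209.50058468]
 [311.55083498 204.75149663]
 [322.60204051 212.81688877]]
0.5 301 313 213 225 307.04285714285714 219.02142857142857
[0.621, -0.249] [297.69822504 213.04662139] [312.72979233 227.42231052]
[0.622, -0.253] [298.99174705 213.6517175 ] [314.05932158 228.05793171]
[0.624, -0.246] [297.71091069 211.92387106] [312.70197386 226.24249564]
```

Aligned: the disc is at about (.622,-.250), on the tool line. Push leg A.

```bash
python3 -m jog '[[170,[-6,0,2],0],[170,[-12,0,2],0],[170,[-18,0,2],0],[170,[-24,0,2],0],[170,[-30,0,2],0]]'; python3 -m jog '[[170,[-6,0,0],0],[170,[-12,0,0],0],[170,[-18,0,0],0],[170,[-24,0,0],0],[170,[-30,0,0],0]]'; python3 -m jog '[[170,[-6,0,0],0],[170,[-12,0,0],0],[170,[-18,0,0],0],[170,[-24,0,0],0],[170,[-30,0,0],0]]';python3 -m jog '[[170,[-6,0,0],0],[170,[-12,0,0],0],[170,[-18,0,0],0],[170,[-24,0,0],0],[170,[-28,0,0],0]]';  python3 -m jog '[[170,[15,0,0],0],[170,[30,0,0],0],[170,[30,0,-30],0],[170,[30,0,-60],0],[170,[30,0,-90],0]]'; python3 go.py .53 -.22 .09 258.6; python3 look.py
```

```text
t: 12.72
ee_pos: [0.6385, -0.2489, 0.0074]
tool_rot: [-3.135, -0.201, 0.0]
force: [0.3, -0.0, 0.3]
finger_gap: 0.329
finger_force: 0.1
t: 13.13
ee_pos: [0.6091, -0.2528, 0.0076]
tool_rot: [3.135, 0.201, 0.0]
force: [-0.1, 0.1, -0.6]
finger_gap: 0.336
finger_force: 0.1
t: 13.55
ee_pos: [0.5793, -0.2566, 0.0075]
tool_rot: [3.135, 0.201, 0.0]
force: [0.8, -0.5, -0.1]
finger_gap: 0.337
finger_force: 0.1
t: 13.97
ee_pos: [0.5514, -0.2601, 0.0075]
tool_rot: [-3.135, -0.201, 0.0]
force: [-0.0, -0.1, 0.1]
finger_gap: 0.336
finger_force: 0.1
t: 14.38
ee_pos: [0.5813, -0.2559, 0.0975]
tool_rot: [-3.134, -0.201, 0.003]
force: [0.0, -0.7, 0.2]
finger_gap: 0.339
finger_force: 0.0
t 14.3833 ee [ 0.5813 -0.2559  0.0975] F [ 0.  -0.7  0.2] shift [-46.3 -42.2   7.7] turn -71.3
top [([179.0, 221.0], 0.66, [0.5248, -0.0149]), ([251.0, 182.0], 0.51, [0.6193, -0.189])]
[([203.0, 189.0], 0.57, [0.5992, -0.0745])]
scene [([287.0, 201.0], 0.65, [0.6301, -0.1664]), ([324.0, 245.0], 0.59, [0.5911, -0.3453]), ([282.0, 240.0], 0.57, [0.5251, -0.2616]), ([248.0, 211.0], 0.5, [0.527, -0.1217]), ([226.0, 190.0], 0.49, [0.5332, -0.0132]), ([179.0, 182.0], 0.49, [0.45, 0.1066])]
[([259.0, 187.0], 0.77, [0.6018, -0.0823])]
```

```bash
python3 -m jog '[[170,[-14,-14,0],-7],[170,[-28,-28,0],-14],[170,[-42,-44,0],-21],[170,[-42,-44,0],-28],[170,[-42,-44,0],-35]]'; python3 -m jog '[[170,[0,0,0],-7],[170,[0,0,0],-14],[170,[0,0,0],-21],[170,[0,0,0],-28],[170,[0,0,0],-35]]'; python3 -m jog '[[170,[0,0,0],0],[170,[0,0,0],0],[170,[0,0,0],0],[170,[0,0,0],0],[170,[0,0,0],0]]'; python3 go.py .535 -.218 .004 257.2; python3 look.py
```

```text
t: 15.1
ee_pos: [0.5323, -0.2165, 0.0948]
tool_rot: [-2.923, -1.143, 0.005]
force: [0.5, 0.0, 0.8]
finger_gap: 0.334
finger_force: 0.0
t: 15.52
ee_pos: [0.5332, -0.2173, 0.0951]
tool_rot: [-2.444, -1.968, 0.002]
force: [-0.3, -0.1, 0.3]
finger_gap: 0.337
finger_force: 0.0
t: 15.93
ee_pos: [0.5344, -0.2179, 0.0972]
tool_rot: [-2.454, -1.961, 0.0]
force: [0.2, -0.0, -0.2]
finger_gap: 0.334
finger_force: 0.0
t 15.9333 ee [ 0.5344 -0.2179  0.0972] F [ 0.2 -0.  -0.2] shift [ 0.   0.6 93.2] turn 0.1
top [([182.0, 219.0], 0.75, [0.5286, -0.0206]), ([314.0, 192.0], 0.62, [0.5942, -0.3438]), ([225.0, 220.0], 0.6, [0.5274, -0.1248])]
[([199.0, 192.0], 0.76, [0.5939, -0.0659])]
scene [([284.0, 239.0], 0.67, [0.5297, -0.2608]), ([246.0, 212.0], 0.66, [0.519, -0.1227]), ([323.0, 244.0], 0.61, [0.5921, -0.3426]), ([290.0, 200.0], 0.46, [0.6398, -0.1682])]
[([254.0, 179.0], 0.57, [0.6129, -0.0453])]
```

```bash
python3 -m jog '[[170,[0,0,30],0],[170,[0,0,55],0],[170,[0,0,75],0],[170,[0,0,88],0],[170,[0,0,93],0]]'; python3 -m jog '[[170,[-5,0,0],0],[170,[-10,0,0],0],[170,[-16,0,0],0],[170,[-23,0,0],0],[170,[-30,0,0],0]]'; python3 -m jog '[[170,[-8,0,0],0],[170,[-16,0,0],0],[170,[-24,0,0],0],[170,[-32,0,0],0],[170,[-40,0,0],0]]';python3 -m jog '[[170,[-8,0,0],0],[170,[-16,0,0],0],[170,[-24,0,0],0],[170,[-32,0,0],0],[170,[-40,0,0],0]]';python3 -m jog '[[170,[-8,0,0],0],[170,[-16,0,0],0],[170,[-24,0,0],0],[170,[-31,0,0],0],[170,[-37,0,0],0]]'; python3 go.py 0.5 -.37 .004 257; python3 -m jog '[[170,[0,0,0],0],[170,[15,0,0],0],[170,[30,0,0],0],[170,[30,0,-40],0],[170,[30,0,-80],0]]';  python3 look.py
```

```text
t: 16.65
ee_pos: [0.5331, -0.2172, 0.002]
tool_rot: [-2.45, -1.96, 0.003]
force: [0.1, -1.0, 0.1]
finger_gap: 0.332
finger_force: 0.0
t: 17.07
ee_pos: [0.5288, -0.2486, 0.0059]
tool_rot: [2.451, 1.961, 0.001]
force: [-0.3, 0.4, 0.2]
finger_gap: 0.333
finger_force: 0.2
t: 17.48
ee_pos: [0.519, -0.2872, 0.0045]
tool_rot: [-2.453, -1.963, 0.0]
force: [0.8, -0.2, 0.1]
finger_gap: 0.336
finger_force: 0.3
t: 17.9
ee_pos: [0.5103, -0.3261, 0.0045]
tool_rot: [-2.453, -1.963, 0.0]
force: [-0.4, 0.8, 0.5]
finger_gap: 0.329
finger_force: 0.2
t: 18.32
ee_pos: [0.5022, -0.3623, 0.0045]
tool_rot: [2.453, 1.962, -0.0]
force: [0.6, 0.5, 0.5]
finger_gap: 0.337
finger_force: 0.2
t 18.3167 ee [ 0.5022 -0.3623  0.0045] F [0.6 0.5 0.5] shift [-8.  -0.4  0.5] turn 0.3
t: 18.73
ee_pos: [0.5068, -0.3276, 0.0812]
tool_rot: [-2.443, -1.96, 0.003]
force: [1.3, -1.1, 0.6]
finger_gap: 0.337
finger_force: 0.0
top [([224.0, 220.0], 0.75, [0.525, -0.1224]), ([179.0, 217.0], 0.63, [0.534, -0.014]), ([251.0, 185.0], 0.51, [0.6108, -0.1883])]
[([210.0, 190.0], 0.56, [0.5973, -0.0918])]
scene [([309.0, 275.0], 0.72, [0.4979, -0.3838]), ([323.0, 247.0], 0.7, [0.5859, -0.3467]), ([227.0, 192.0], 0.68, [0.5313, -0.0217]), ([256.0, 186.0], 0.46, [0.6098, -0.0584]), ([246.0, 213.0], 0.44, [0.5188, -0.1234])]
[([256.0, 188.0], 0.67, [0.5923, -0.0793])]
```

```bash
python3 -m jog '[[170,[0,0,-5],7],[170,[0,0,-10],14],[170,[0,0,-10],21],[170,[0,0,-10],28],[170,[0,0,-10],35]]'; python3 -m jog '[[170,[0,0,0],7],[170,[0,0,0],14],[170,[0,0,0],21],[170,[0,0,0],28],[170,[0,0,0],35]]'; python3 -m jog '[[170,[0,0,0],6],[170,[0,0,0],11],[170,[0,0,0],11],[170,[0,0,0],11],[170,[0,0,0],11]]';  python3 go.py .5414 -.390 .0045 176
```

```text
t: 19.45
ee_pos: [0.5079, -0.3308, 0.092]
tool_rot: [-2.93, -1.125, 0.003]
force: [0.1, -0.4, 0.0]
finger_gap: 0.332
finger_force: 0.0
t: 19.87
ee_pos: [0.5078, -0.3307, 0.0919]
tool_rot: [-3.133, -0.192, 0.005]
force: [-0.2, 0.8, 0.0]
finger_gap: 0.334
finger_force: 0.0
t: 20.28
ee_pos: [0.5084, -0.3314, 0.0932]
tool_rot: [-3.139, 0.097, 0.003]
force: [-0.7, 0.2, 0.3]
finger_gap: 0.333
finger_force: 0.0
t 20.2833 ee [ 0.5084 -0.3314  0.0932] F [-0.7  0.2  0.3] shift [36.7 56.5 88.6] turn 0.4
```

```bash
python3 -m jog '[[170,[18,28,0],0],[170,[37,56,0],0],[170,[37,56,0],0],[170,[37,56,30],0],[170,[37,56,60],0]]'; python3 -m jog '[[170,[0,0,15],0],[170,[0,0,24],0],[170,[0,0,28],0],[170,[0,0,28],0],[170,[0,0,28],0]]';  python3 go.py .5414 -.390 .0045 176; python3 look.py; python3 -c "
import cv2,numpy as np
b=cv2.imread('pics/l_scene.png')[220:330,240:390]
cv2.imwrite('pics/c3.png',cv2.resize(b,(600,440),interpolation=2))"
```

```text
t: 20.7
ee_pos: [0.5442, -0.3923, 0.0363]
tool_rot: [3.136, -0.099, 0.007]
force: [0.5, 0.2, 0.2]
finger_gap: 0.338
finger_force: 0.0
t: 21.12
ee_pos: [0.5431, -0.3909, 0.0079]
tool_rot: [3.139, -0.1, 0.002]
force: [0.4, 0.0, -0.3]
finger_gap: 0.334
finger_force: 0.0
t 21.1167 ee [ 0.5431 -0.3909  0.0079] F [ 0.4  0.  -0.3] shift [-1.7 -0.8  3.4] turn 0.4
top [([254.0, 184.0], 0.74, [0.614, -0.1951]), ([180.0, 218.0], 0.59, [0.5308, -0.0174]), ([314.0, 191.0], 0.57, [0.5959, -0.3421]), ([222.0, 220.0], 0.46, [0.5262, -0.119]), ([141.0, 266.0], 0.22, [0.419, 0.0748])]
[([211.0, 190.0], 0.76, [0.5988, -0.0929])]
scene [([249.0, 210.0], 0.67, [0.529, -0.1214]), ([306.0, 276.0], 0.58, [0.4905, -0.3813]), ([285.0, 203.0], 0.55, [0.624, -0.1672]), ([225.0, 189.0], 0.47, [0.5328, -0.0099])]
[([257.0, 190.0], 0.56, [0.5898, -0.0866])]
```

View pics/c3.png

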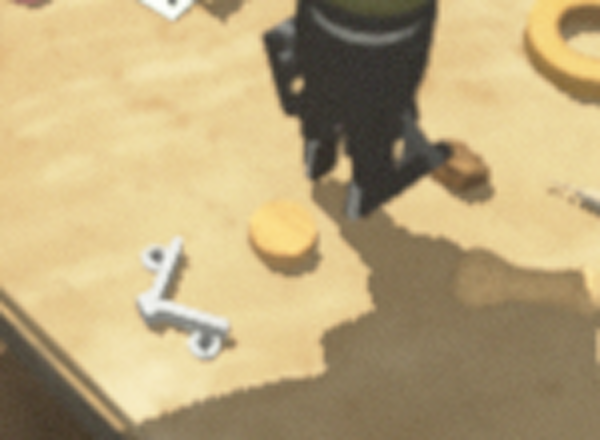

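The scene crop shows the disc at about (311,278), between the open V at (283,296) and the fingertips, well aligned. Push it in.

```bash
python3 -m jog '[[170,[-6,0,3],0],[170,[-12,0,3],0],[170,[-18,0,3],0],[170,[-24,0,3],0],[170,[-30,0,3],0]]'; python3 -m jog '[[170,[-6,0,0],0],[170,[-12,0,0],0],[170,[-18,0,0],0],[170,[-24,0,0],0],[170,[-30,0,0],0]]'; python3 -m jog '[[170,[-3,0,0],0],[170,[-6,0,0],0],[170,[-9,0,0],0],[170,[-12,0,0],0],[170,[-12,0,0],0]]'; python3 -m jog '[[170,[-2,0,0],0],[170,[-3,0,0],0],[170,[-4,0,0],0],[170,[-4,0,0],0],[170,[-4,0,0],0]]'; python3 look.py
```

```text
t: 21.83
ee_pos: [0.5114, -0.3883, 0.0033]
tool_rot: [-3.14, 0.101, 0.0]
force: [1.0, 1.2, -0.2]
finger_gap: 0.329
finger_force: 0.1
t: 22.25
ee_pos: [0.4818, -0.3866, 0.0036]
tool_rot: [3.14, -0.101, 0.0]
force: [0.6, -0.1, 0.1]
finger_gap: 0.335
finger_force: 0.1
t: 22.67
ee_pos: [0.47, -0.3857, 0.0034]
tool_rot: [-3.14, 0.101, 0.0]
force: [0.7, -0.3, -0.3]
finger_gap: 0.335
finger_force: 0.0
t: 23.08
ee_pos: [0.4665, -0.3856, 0.0035]
tool_rot: [3.14, -0.101, -0.0]
force: [0.0, -0.4, 1.0]
finger_gap: 0.336
finger_force: 0.0
top [([223.0, 221.0], 0.76, [0.5228, -0.1219]), ([333.0, 259.0], 0.58, [0.4293, -0.3844]), ([180.0, 219.0], 0.55, [0.5301, -0.0181]), ([249.0, 182.0], 0.54, [0.6196, -0.1831]), ([313.0, 193.0], 0.53, [0.5915, -0.3398])]
[([209.0, 190.0], 0.77, [0.5973, -0.0889])]
scene [([292.0, 289.0], 0.64, [0.4411, -0.3846]), ([325.0, 244.0], 0.59, [0.5968, -0.3438]), ([243.0, 214.0], 0.46, [0.5089, -0.1195])]
[([284.0, 298.0], 0.74, [0.4047, -0.3936]), ([178.0, 187.0], 0.29, [0.4289, 0.0747])]
```

No contact force yet. Continue in small steps.

```bash
for i in 1 2; do python3 -m jog '[[170,[-1,0,0],0],[170,[-2,0,0],0],[170,[-2,0,0],0],[170,[-2,0,0],0],[170,[-2,0,0],0]]'; done
```

```text
t: 23.8
ee_pos: [0.4644, -0.3854, 0.0035]
tool_rot: [3.14, -0.101, -0.0]
force: [1.6, -0.4, 0.8]
finger_gap: 0.337
finger_force: 0.0
t: 24.22
ee_pos: [0.4624, -0.3853, 0.0035]
tool_rot: [3.14, -0.101, -0.0]
force: [-0.5, 0.2, 0.2]
finger_gap: 0.34
finger_force: 0.0
```

```bash
python3 -m jog '[[170,[-1,0,0],0],[170,[-2,0,0],0],[170,[-2,0,0],0],[170,[-2,0,0],0],[170,[-2,0,0],0]]'
```

```text
t: 24.63
ee_pos: [0.461, -0.3851, 0.0037]
tool_rot: [3.14, -0.101, 0.002]
force: [3.8, 0.7, 0.3]
finger_gap: 0.334
finger_force: 1.9
```

```bash
python3 -m jog '[[170,[-1,0,0],0],[170,[-1.5,0,0],0],[170,[-2,0,0],0],[170,[-2,0,0],0],[170,[-2,0,0],0]]'; python3 -m jog '[[170,[-1,0,0],0],[170,[-1.5,0,0],0],[170,[-2,0,0],0],[170,[-2,0,0],0],[170,[-2,0,0],0]]'
```

```text
t: 25.05
ee_pos: [0.4603, -0.385, 0.0042]
tool_rot: [3.14, -0.102, 0.006]
force: [7.8, 3.2, -0.8]
finger_gap: 0.329
finger_force: 4.4
t: 25.47
ee_pos: [0.4599, -0.3849, 0.0048]
tool_rot: [3.139, -0.102, 0.012]
force: [11.9, 3.8, -0.7]
finger_gap: 0.334
finger_force: 6.6
```

The force is rising, mostly from one leg, so the cradle may be holding the disc sideways. I'll back off and look.

```bash
python3 -m jog '[[170,[8,0,0],0],[170,[20,0,0],0],[170,[30,0,0],0],[170,[30,0,-35],0],[170,[30,0,-70],0]]'; python3 -m jog '[[255,[38,0,-38],7],[255,[76,0,-76],12],[255,[110,0,-110],12],[255,[130,0,-130],12],[255,[130,0,-130],12]]';python3 -m jog '[[255,[0,0,0],0],[255,[0,0,0],0],[255,[0,0,0],0],[255,[0,0,0],0],[255,[0,0,0],0]]'; python3 look.py; python3 -c "
import cv2,numpy as np
a=cv2.imread('pics/l_top.png')[235:295,290:370];b=cv2.imread('pics/l_scene.png')[265:325,250:330]
cv2.imwrite('pics/v1.png',np.hstack([cv2.resize(a,(400,300),interpolation=2),cv2.resize(b,(400,300),interpolation=2)]))"; python3 go.py .50 -.40 .0045 163.5
```

```text
t: 25.88
ee_pos: [0.4851, -0.3852, 0.0705]
tool_rot: [-3.135, 0.099, 0.011]
force: [0.9, -0.5, -0.5]
finger_gap: 0.333
finger_force: 0.0
t: 26.3
ee_pos: [0.6208, -0.3962, 0.2092]
tool_rot: [3.109, -0.426, 0.011]
force: [-0.0, 0.5, 0.7]
finger_gap: -0.001
finger_force: 0.0
t: 26.72
ee_pos: [0.6145, -0.3948, 0.201]
tool_rot: [-3.11, 0.429, 0.006]
force: [0.1, -0.5, -0.3]
finger_gap: -0.0
finger_force: 0.0
top [([180.0, 218.0], 0.61, [0.5323, -0.0179]), ([250.0, 183.0], 0.56, [0.6158, -0.1856]), ([222.0, 159.0], 0.2, [0.6766, -0.1187])]
[([210.0, 191.0], 0.63, [0.5958, -0.0911])]
scene [([288.0, 200.0], 0.55, [0.6374, -0.1633]), ([248.0, 213.0], 0.54, [0.5209, -0.1264]), ([289.0, 287.0], 0.49, [0.439, -0.3753]), ([322.0, 246.0], 0.46, [0.586, -0.3424])]
[]
t 27.0167 ee [ 0.6159 -0.3952  0.2034] F [-0.5  0.3 -0.1] shift [-110.2   36.   198.9] turn 0.8
```

View pics/v1.png

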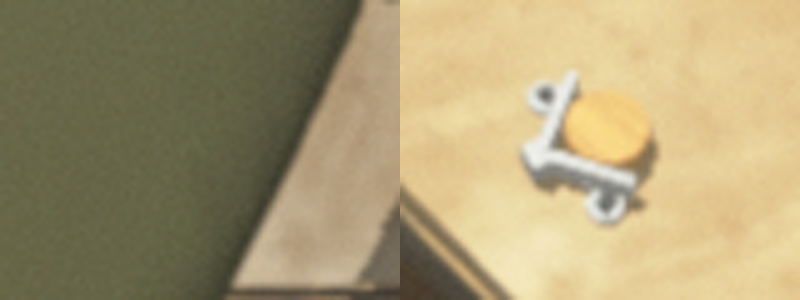

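The disc sits in the V and appears to touch both legs, at about (291,290) in the scene image. I'll confirm with one nudge along the V axis, fingers shut so there is no sideways constraint.

```bash
python3 -m jog '[[255,[-36,9,30],0.4],[255,[-72,18,60],0.8],[255,[-108,27,90],0.8],[255,[-118,36,120],0.8],[255,[-118,36,150],0.8]]'; python3 -m jog '[[255,[0,0,20],0],[255,[0,0,38],0],[255,[0,0,46],0],[255,[0,0,46],0],[255,[0,0,46],0]]'; python3 go.py .494 -.400 .005 163.5
```

```text
t: 27.43
ee_pos: [0.4903, -0.3986, 0.0535]
tool_rot: [3.107, -0.452, 0.001]
force: [0.9, -0.6, 0.1]
finger_gap: 0.001
finger_force: 0.0
t: 27.85
ee_pos: [0.4932, -0.3982, 0.008]
tool_rot: [3.109, -0.45, 0.001]
force: [0.4, -0.9, 0.8]
finger_gap: 0.003
finger_force: 0.0
t 27.85 ee [ 0.4932 -0.3982  0.008 ] F [ 0.4 -0.9  0.8] shift [1.3 1.5 3. ] turn 0.0
```

```bash
python3 -m jog '[[255,[-5,1,2],0],[255,[-10,2,2],0],[255,[-15,2,2],0],[255,[-20,2,2],0],[255,[-23,2,2],0]]'; for i in 1 2 3 4; do python3 -m jog '[[255,[-0.5,0,0],0],[255,[-1,0,0],0],[255,[-1.5,0,0],0],[255,[-2,0,0],0],[255,[-2,0,0],0]]' | grep -E "ee_pos|force: \["; done
```

```text
t: 28.27
ee_pos: [0.4696, -0.3933, 0.006]
tool_rot: [3.109, -0.45, 0.001]
force: [-0.2, -0.4, -0.9]
finger_gap: 0.001
finger_force: 0.0
ee_pos: [0.4684, -0.3927, 0.0055]
force: [0.3, -0.5, 0.6]
ee_pos: [0.4664, -0.3922, 0.0055]
force: [0.5, 0.0, 0.1]
ee_pos: [0.466, -0.392, 0.0063]
force: [5.7, 0.8, 0.1]
ee_pos: [0.4658, -0.3918, 0.0072]
force: [9.9, 1.3, 0.0]
```

Contact came exactly where predicted, and it is stiff: the disc is seated. Withdraw and check.

```bash
python3 -m jog '[[255,[4,0,0],0],[255,[15,0,0],0],[255,[30,0,0],0],[255,[30,0,-35],0],[255,[30,0,-70],0]]'; python3 -m jog '[[255,[30,-30,-20],0],[255,[60,-60,-40],0],[255,[80,-90,-60],0],[255,[80,-120,-80],0],[255,[80,-140,-100],0]]'; python3 -m jog '[[255,[0,-30,-5],7],[255,[0,-60,-10],7],[255,[0,-90,-10],7],[255,[0,-100,-10],7],[255,[0,-100,-10],7]]'
python3 - <<'E'
from h import *
s=sensors.read_state();print(s['t'],s['ee_pos'],s['force'])
ims=[]
for n,(r,c) in dict(top=(235,290),scene=(265,250),wrist=(0,0)).items():
    p=grab_frame(n)
    if n!='wrist':
        M=w2c(p);K=p['mtx'];
        for l,z in(('disc_1',.012),('press_pad',.027),('vee_stop',.007),('clod',.01)):
            print(n,l,[(round(b['conf'],2),plane(M,K,b['at'],z)[:2].round(3).tolist()) for b in boxes_of(l,p)])
        ims.append(cv2.resize(p['color'][r:r+60,c:c+80],(400,300),interpolation=2))
        if n=='scene': ims2=cv2.resize(p['color'][150:270,200:360],(400,300),interpolation=2)
    else: ims3=cv2.resize(p['color'],(400,300))
cv2.imwrite('pics/end.png',np.vstack([np.hstack(ims),np.hstack([ims2,ims3])]))
E
```

```text
t: 30.35
ee_pos: [0.4896, -0.3978, 0.0717]
tool_rot: [-3.104, 0.448, 0.013]
force: [-0.2, -0.8, 1.2]
finger_gap: 0.002
finger_force: 0.0
t: 30.77
ee_pos: [0.6094, -0.2858, 0.1759]
tool_rot: [-3.109, 0.448, 0.002]
force: [0.1, -0.9, -0.1]
finger_gap: -0.001
finger_force: 0.0
t: 31.18
ee_pos: [0.6365, -0.1899, 0.185]
tool_rot: [3.077, -0.634, -0.002]
force: [0.5, -0.6, -0.5]
finger_gap: 0.0
finger_force: 0.0
31.1833 [ 0.63649007 -0.18992384  0.18501277] [ 0.53876377 -0.58076099 -0.46021323]
top disc_1 [(0.64, [0.511, -0.128]), (0.57, [0.435, -0.38]), (0.53, [0.598, -0.339]), (0.4, [0.613, -0.209])]
top press_pad []
top vee_stop [(0.48, [0.417, -0.365])]
top clod [(0.62, [0.613, -0.435])]
scene disc_1 [(0.6, [0.59, -0.341]), (0.52, [0.519, -0.12]), (0.49, [0.634, -0.175]), (0.48, [0.433, -0.386]), (0.47, [0.524, -0.021])]
scene press_pad [(0.89, [0.588, -0.091])]
scene vee_stop [(0.63, [0.409, -0.388]), (0.63, [0.612, -0.426])]
scene clod [(0.5, [0.608, -0.424])]
```

View pics/end.png

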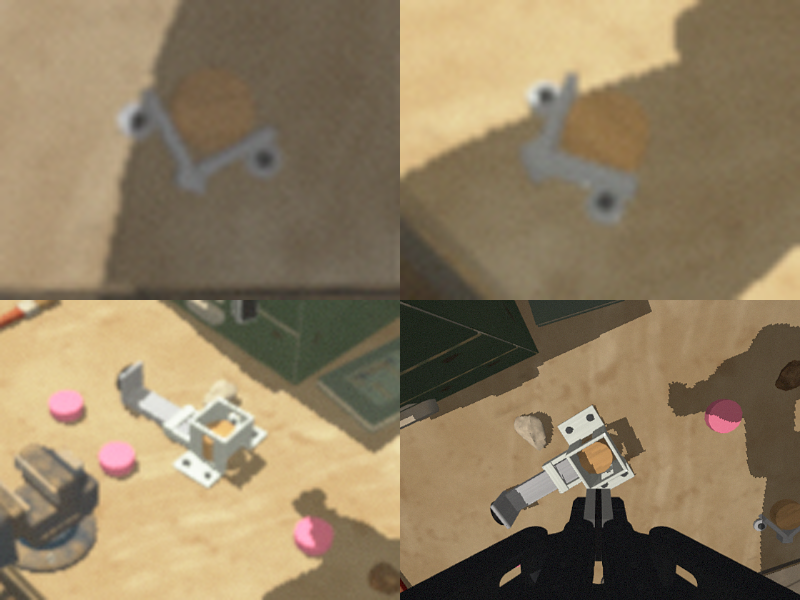

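The disc is touching both legs in the top and scene views. The plunger is out, the remaining stack is in the tower, and the arm is clear, so I'm handing in.

```bash
python3 -c "
from station import workorder
print(workorder.sign_off())"
```

```text
the job is handed in; nothing more can be done
None
```

I pressed the plunger once, it sprang back, and one disc came out; that disc now sits in the V-stop touching both legs in the last pictures, and the job was handed in at about 31 s with no verdict returned.

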